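Park the microscope objectives in order of length

ROBOT

A 6-joint arm with a two-finger parallel gripper is mounted at the origin on the work surface. World frame = base frame: x ahead of the robot, y to its left, z up, the work surface at z = 0. Lengths are in m, angles in rad, forces in N, time in s.
With the tool pointing down it reaches from about 0.35 to 0.775 m from the base axis. Payload 7.3 kg.
Tool frame: the origin (TCP) lies midway between the tips of the shut fingers; the grasp point (between the pads) lies 19 mm behind it; z points along the fingers, y is the line along which they close (so a half turn about z gives the same grasp; the last joint's range is limited). The gripper opens to 92 mm and grips with 3 to 60 N. Pads are 19 mm wide; open, the fingers measure 130 mm over their backs; the gripper's body (75 mm by 190 mm) begins 47 mm behind the grasp point.
Start: joints at [1.125, 0.342, 1.524, -0, 1.275, -0.146], TCP at [0.155, 0.502, 0.227] pointing down, gripper open.
Joint ranges: [-2.53, 2.53], [-0.77, 2.02], [0.04, 2.7], [-1, 4.14], [0.28, 2.66], [-3.11, 3.11]. Speed limits (rad/s): [2.57, 2.57, 3.14, 3.14, 3.14, 3.14].

INTERFACE

Orientations are given as a unit quaternion [x, y, z, w].
In Python, from cell import manip gives the robot as it stands.
- The arm moves only by the tool servo_tool, never from a script. Its argument "moves" is a list of rows, each an object with "delta_pos": the shift along the tool's x, y, z in mm, a list of three; "dr": the turn, a rotation vector about the tool's x, y, z in degrees, a list of three; "fingers": the closure in counts, from 0 (fully open) to 255 (shut). A call has 1 to 8 rows; each row is the pose to reach, as a shift and turn from the pose commanded when the call began, along the tool's axes at that moment; what a row does not reach only later rows make up. A row lasts 1/8 s, in which the tool goes at most 62.5 mm and 10.7 degrees, less where a joint would pass 70% of its speed; a pose out of reach is approached as far as the arm can. A call with a gripper value outside its range is refused whole. The fingers move at their own pace and stop on an object; "force" is the grip in N (left out, the last holds). Time passes only in rows, so rows that repeat a pose let the fingers close. It gives the time, the measured TCP pose, the force, the opening and the grip force at its end, in the units of the state.
- manip.observe(): the state, without advancing time (a new reading comes with each control period).
- manip.get_image(name): name is "scene" or "top" or "wrist"; returns the picture (420x560x3 uint8, blue, green, red); there is no depth.
- manip.camera_info(name): a dict with "camera_matrix" (3x3 intrinsics, pixels), "position" and "orientation" of the camera in the world. Camera axes: x right, y down, z forward; pixel columns grow to the right and rows downward; lengths in m; the calibration is good to about 2 mm. The wrist camera is an equidistant fisheye: a pixel r from the principal point sees the ray r / f radians off the axis. A picture is of the moment at which its call begins: read the wrist's pose just before it. camera_info takes no time and is no camera call; for the wrist camera it gives the pose at the moment of the call.
- manip.sign_off(): hands the job in; it is judged then, once.
Trained networks look in the newest picture that a camera, given by its name, has taken for a name from the list of things; names that differ only in an ending like _2 or _b are one class to them, and where a whole thing is asked for, a point or a joint stands for the part that bears it (a point fixed in the world has none). Each returns a list of dicts, best first, with "p" (0 to 1); they miss things now and then, are a little off and sometimes report something else, mostly with a low value. They report only what shows in the picture. A call takes as long as a camera call. They do not tell look-alikes from the thing itself.
- manip.regions_of(camera, thing): "pixels" (420x560 bool, what is visible of it).
- manip.place_of(camera, thing): "location" ([x, y, z] in m, in world coordinates, good to about 4 mm: a listed point, or the origin of a listed thing).
The state is a dict: "time_s": time; "joints": joint angles; "dq": joint speeds; "tau": joint torques, N m; "ee_pos": TCP position; "eef_rot": TCP orientation; "force": force on the tool from outside, world axes, zero at the start; "wrist_torque": the same for the moment, N m; "width": opening from 0.0 (shut) to 1.0 (fully open); "grasp_force": force on a finger pad.
Only numpy, scipy, OpenCV 4.12 (cv2) and the standard library are available. Lean on these libraries where they do the work, as an engineer would, in place of code of your own. Each camera call takes 0.05 s, during which the arm holds its last target. There are 200 camera calls.

TASK

Stand the four microscope objectives on the four round rubber pads of the aluminium rail in order of length, one upright in the middle of each pad: the shortest on the pad next to the black hand knob, the longest at the far end. Do not knock any of them over, and leave the culture flask where it lies.

Things in the scene. Friction and masses are not known exactly. Their poses are not given: they have to be found in the camera images.
- obj_p_mid (a point): Microscope objective, the shortest of four: a round metal barrel 25 mm across, 42 mm tall, standing nose up on its flat black dust cap (the lowest 8 mm, equally wide). Straight up to 30 mm, then tapering to the lens. This point: on its axis, half-way up, 21 mm above its underside; z is up its axis. Loose, 50 to 290 g; starts on the bench in a row with the others, the flask and a small dish, in any order.
- obj_q_mid (a point): Microscope objective, the second shortest of four: a round metal barrel 29 mm across, 52 mm tall, standing nose up on its flat black dust cap (the lowest 8 mm, equally wide). Straight up to 37 mm, then tapering to the lens. This point: on its axis, half-way up, 26 mm above its underside; z is up its axis. Loose, 50 to 290 g; starts on the bench in a row with the others, the flask and a small dish, in any order.
- obj_r_mid (a point): Microscope objective, the second longest of four: a round metal barrel 33 mm across, 62 mm tall, standing nose up on its flat black dust cap (the lowest 8 mm, equally wide). Straight up to 45 mm, then tapering to the lens. This point: on its axis, half-way up, 31 mm above its underside; z is up its axis. Loose, 50 to 290 g; starts on the bench in a row with the others, the flask and a small dish, in any order.
- obj_s_mid (a point): Microscope objective, the longest of four: a round metal barrel 37 mm across, 72 mm tall, standing nose up on its flat black dust cap (the lowest 8 mm, equally wide). Straight up to 52 mm, then tapering to the lens. This point: on its axis, half-way up, 36 mm above its underside; z is up its axis. Loose, 50 to 290 g; starts on the bench in a row with the others, the flask and a small dish, in any order.
- seat_a: Black round rubber pad with a thin white ring, an end pad, next to seat_b, in the row of four on the fixed flat aluminium rail (72 by 400 by 12 mm): 60 mm across, 3 mm thick, flat, fixed. Origin at the centre of its underside, 12 mm above the bench (its top: 15 mm); z up, y along the rail. Pads are 65 to 85 mm apart, centre to centre.
- seat_b: Black round rubber pad with a thin white ring, between seat_a and seat_c, in the row of four on the fixed flat aluminium rail (72 by 400 by 12 mm): 60 mm across, 3 mm thick, flat, fixed. Origin at the centre of its underside, 12 mm above the bench (its top: 15 mm); z up, y along the rail. Pads are 65 to 85 mm apart, centre to centre.
- seat_c: Black round rubber pad with a thin white ring, between seat_b and seat_d, in the row of four on the fixed flat aluminium rail (72 by 400 by 12 mm): 60 mm across, 3 mm thick, flat, fixed. Origin at the centre of its underside, 12 mm above the bench (its top: 15 mm); z up, y along the rail. Pads are 65 to 85 mm apart, centre to centre.
- seat_d: Black round rubber pad with a thin white ring, an end pad, next to seat_c, in the row of four on the fixed flat aluminium rail (72 by 400 by 12 mm): 60 mm across, 3 mm thick, flat, fixed. Origin at the centre of its underside, 12 mm above the bench (its top: 15 mm); z up, y along the rail. Pads are 65 to 85 mm apart, centre to centre.
- knob: Black six-lobed hand knob on a short steel stem, 34 mm across and 30 mm high, fixed on top of the rail at one of its two ends, about 62 mm from the centre of the nearest pad; it may be at either end. The other end has only a low steel hex bolt head. Origin at the centre of its underside, on the rail's top.
- flask_mid (a point): Empty clear plastic culture flask with a blue screw cap, lying flat among the objectives: 87 mm long over the cap, 44 mm wide, 24 mm high, light. This point is 12 mm above the bench, 46 mm from the cap's end and 41 mm from the flask's bottom end; x points along it towards the cap.
Things that resemble listed ones, but are neither listed nor needed, are in the scene too. Leave any purple look-alike of the part that bears obj_r_mid alone. What is shaped like the part that bears obj_p_mid but green is not meant.

How it is judged:
At the end, for the whole second after the job is handed in: Counting from the pad next to the knob, the objectives stand shortest to longest, one on each pad: axis within 12 mm of the pad's centre, base on the pad (height within 4 mm), upright within 0.1 rad, released and at rest (((horizontal distance between knob and seat_a below 0.09 m and horizontal distance between obj_p_mid and seat_a below 0.012 m and z of obj_p_mid in the frame of seat_a between 0.02 and 0.028 m and horizontal distance between obj_q_mid and seat_b below 0.012 m and z of obj_q_mid in the frame of seat_b between 0.025 and 0.033 m and horizontal distance between obj_r_mid and seat_c below 0.012 m and z of obj_r_mid in the frame of seat_c between 0.03 and 0.038 m and horizontal distance between obj_s_mid and seat_d below 0.012 m and z of obj_s_mid in the frame of seat_d between 0.035 and 0.043 m) or (horizontal distance between knob and seat_d below 0.09 m and horizontal distance between obj_p_mid and seat_d below 0.012 m and z of obj_p_mid in the frame of seat_d between 0.02 and 0.028 m and horizontal distance between obj_q_mid and seat_c below 0.012 m and z of obj_q_mid in the frame of seat_c between 0.025 and 0.033 m and horizontal distance between obj_r_mid and seat_b below 0.012 m and z of obj_r_mid in the frame of seat_b between 0.03 and 0.038 m and horizontal distance between obj_s_mid and seat_a below 0.012 m and z of obj_s_mid in the frame of seat_a between 0.035 and 0.043 m)) and angle between each of obj_p_mid, obj_q_mid, obj_r_mid, obj_s_mid's own z axis and vertical below 0.1 rad and linear speed of each of obj_p, obj_q, obj_r, obj_s below 0.01 m/s and angular speed of each of obj_p, obj_q, obj_r, obj_s below 0.1 rad/s); the robot touches nothing.
It fails at once if an objective is knocked over (tilted by more than 0.8 rad) (angle between any of obj_p_mid, obj_q_mid, obj_r_mid, obj_s_mid's own z axis and vertical above 0.8 rad).
It fails at once if the culture flask is moved by more than 20 mm (distance of flask_mid from where it was at the start of the episode above 0.02 m).
It also fails if it takes over 120 s, if anything falls off the work surface, if the arm or the gripper's body presses on something with over 40 N, if the wrist force passes 120 N, or if a joint passes its speed limit or range.

## Working session

There is one attempt and no reset: what is moved stays moved. The work goes in short steps, Python scripts to look and compute and a tool call to move; the robot and the scene stay as the last step left them, time stands still between calls to the robot, and variables do not carry over. Pictures are saved under pics/ and viewed, at most 14 in all, crops included, and the job is handed in when it is done.

Besides the shell and the picture viewer there is one more tool, called after ">>>" by a JSON object that holds its "op" and its "data". servo_tool: Moves the arm, as the interface text tells. Its arguments: {"type":"object","properties":{"moves":{"type":"array"},"force":{"type":"number"}},"required":["moves"]}

```bash
mkdir -p pics
python3 - <<'E'
from cell import manip
import cv2,numpy as np
print(manip.observe())
for c in("scene","top"):
    cv2.imwrite(f"pics/{c}0.png",manip.get_image(c))
    i=manip.camera_info(c);print(c,i["position"],i["orientation"],np.array(i["camera_matrix"]).round(1).tolist())
    for t in["obj_p_mid","obj_q_mid","obj_r_mid","obj_s_mid","seat_a","knob","flask_mid"]:
        print(t,[(round(float(d["p"]),2),np.round(d["location"],3).tolist()) for d in manip.place_of(c,t)])
E
```

```text
{'time_s': 0.0, 'joints': array([ 1.12497280e+00,  3.42705597e-01,  1.52500744e+00, -3.73086813e-05,
        1.27540841e+00, -1.45982622e-01]), 'dq': array([-8.48686594e-05, -2.14212414e-03, -5.81052908e-04,  3.94397769e-04,
       -3.32263158e-04, -9.14281838e-04]), 'tau': array([-4.63854904e-04, -4.31241095e+01, -2.44217652e+01,  7.18839490e-02,
        5.60309656e-02, -6.01935858e-05]), 'ee_pos': array([0.15487153, 0.50121027, 0.2260572 ]), 'eef_rot': array([ 1.49354050e-01,  9.88783486e-01, -7.36377458e-04, -2.05833918e-04]), 'force': array([ 0.38680963, -0.19374622,  0.76711036]), 'wrist_torque': array([ 0.01104123, -0.01900694,  0.0031827 ]), 'grasp_force': 0.0, 'width': 0.999760570774793}
scene [1.2364304  0.19552454 0.61911538] [ 0.55859726  0.70316481 -0.35021901 -0.26622359] [[506.8, 0.0, 275.6], [0.0, 506.8, 210.0], [0.0, 0.0, 1.0]]
obj_p_mid [(0.72, [0.52, 0.018, 0.02]), (0.61, [0.431, 0.05, 0.023])]
obj_q_mid [(0.59, [0.444, -0.155, 0.022])]
obj_r_mid [(0.96, [0.519, -0.124, 0.032]), (0.71, [0.463, -0.054, 0.032])]
obj_s_mid [(0.72, [0.444, -0.29, 0.035])]
seat_a [(0.91, [0.626, 0.106, 0.012]), (0.79, [0.652, -0.12, 0.017]), (0.79, [0.629, 0.026, 0.018]), (0.68, [0.642, -0.049, 0.01])]
knob [(0.81, [0.662, -0.185, 0.012])]
flask_mid [(0.86, [0.456, 0.278, 0.017])]
top [ 0.50123441 -0.01261449  0.77822392] [ 0.70949693 -0.70304929  0.01486735 -0.04598655] [[384.8, 0.0, 288.5], [0.0, 384.8, 205.0], [0.0, 0.0, 1.0]]
obj_p_mid [(0.7, [0.431, 0.047, 0.023]), (0.51, [0.461, -0.057, 0.031]), (0.5, [0.516, 0.022, 0.022])]
obj_q_mid [(0.53, [0.441, -0.154, 0.029])]
obj_r_mid [(0.73, [0.526, -0.125, 0.03]), (0.5, [0.46, -0.056, 0.03])]
obj_s_mid [(0.78, [0.444, -0.284, 0.037]), (0.64, [0.456, 0.285, 0.013])]
seat_a [(0.89, [0.655, -0.125, 0.011]), (0.73, [0.63, 0.031, 0.015]), (0.66, [0.624, 0.106, 0.01])]
knob [(0.7, [0.665, -0.18, 0.012]), (0.35, [0.625, 0.107, 0.009])]
flask_mid []
```

View pics/scene0.png

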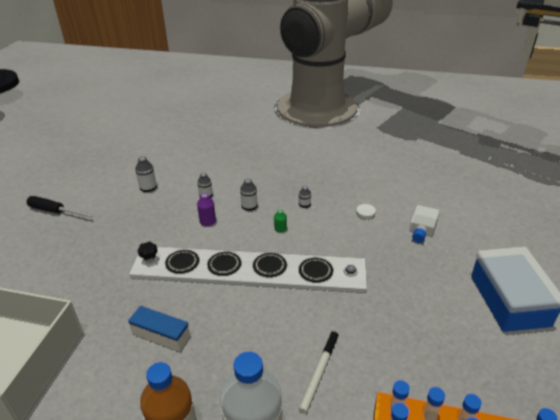

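View pics/top0.png

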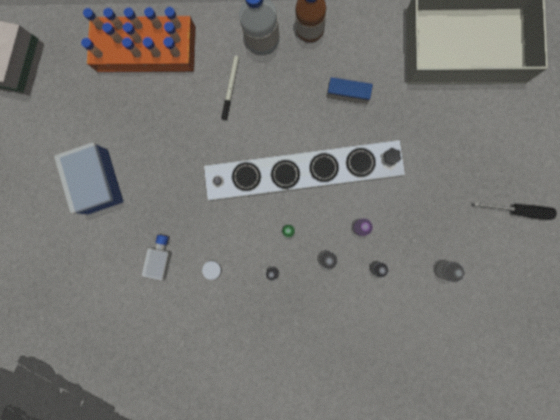

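The scene picture shows the silver objectives at S (146,175), Q (205,185), R (249,195) and P (305,197). The purple one (206,209) and green one (281,221) are decoys, the knob is at (148,250) and the flask at (425,220). The top picture agrees. Next I refine the pads and barrels from both views.

```bash
cat > h.py <<'E'
from cell import manip
import cv2,numpy as np
from scipy.spatial.transform import Rotation as R
def ray(c,uv):
    i=manip.camera_info(c);K=np.array(i["camera_matrix"])
    x=(uv[0]-K[0,2])/K[0,0];y=(uv[1]-K[1,2])/K[1,1]
    v=np.array([x,y,1.])
    if c=="wrist":
        r=np.hypot(x,y);v=np.array([x/r*np.sin(r),y/r*np.sin(r),np.cos(r)])
    return np.array(i["position"]),R.from_quat(i["orientation"]).apply(v)
def onz(c,uv,z):
    p,d=ray(c,uv);return p+d*(z-p[2])/d[2]
def seats(c):
    manip.get_image(c)
    for d in manip.regions_of(c,"seat_a"):
        m=d["pixels"].astype(np.uint8);cs,_=cv2.findContours(m,0,2)
        k=max(cs,key=cv2.contourArea).reshape(-1,2)
        w=np.array([onz(c,q,.015)[:2] for q in k]).astype(np.float32)
        (a,b),rr=cv2.minEnclosingCircle(w)
        print(c,"seat",round(d["p"],2),"mean",[round(float(v),4) for v in w.mean(0)],"circ",round(a,4),round(b,4),round(rr,4))
def objs(c,hz={"p":21,"q":26,"r":31,"s":36}):
    manip.get_image(c)
    for t,h in hz.items():
        for d in manip.regions_of(c,f"obj_{t}_mid"):
            v,u=np.nonzero(d["pixels"]);uv=((u.min()+u.max())/2,(v.min()+v.max())/2)
            print(c,t,round(d["p"],2),"px",uv,"size",np.ptp(u),np.ptp(v),onz(c,uv,h/1000).round(4)[:2])
        for d in manip.place_of(c,f"obj_{t}_mid"):
            print("   place",t,round(d["p"],2),np.round(d["location"],4))
E
python3 - <<'E'
from h import *
for c in("top","scene"): seats(c);objs(c)
E
```

```text
top seat 0.86 mean [0.6304, 0.1089] circ 0.6261 0.1078 0.0306
top seat 0.78 mean [0.6442, -0.0445] circ 0.6447 -0.0484 0.0304
top seat 0.67 mean [0.6537, -0.1245] circ 0.6547 -0.1199 0.0309
top seat 0.67 mean [0.6315, 0.0293] circ 0.6307 0.0284 0.0305
top p 0.7 px (np.float64(287.5), np.float64(230.0)) size 11 12 [0.5171 0.0226]
top p 0.64 px (np.float64(271.5), np.float64(272.5)) size 13 13 [0.434 0.053]
   place p 0.71 [0.6302 0.0296 0.0162]
   place p 0.69 [0.5162 0.0192 0.0214]
   place p 0.59 [0.4311 0.0494 0.0248]
top q 0.69 px (np.float64(379.0), np.float64(268.5)) size 18 15 [ 0.4451 -0.154 ]
   place q 0.69 [ 0.4399 -0.1549  0.0309]
top r 0.77 px (np.float64(362.0), np.float64(225.5)) size 20 17 [ 0.527  -0.1214]
top r 0.73 px (np.float64(327.5), np.float64(259.5)) size 17 17 [ 0.4611 -0.0553]
   place r 0.77 [ 0.5265 -0.1249  0.0317]
   place r 0.67 [ 0.4624 -0.0567  0.0299]
top s 0.88 px (np.float64(449.5), np.float64(270.5)) size 29 21 [ 0.444  -0.2831]
   place s 0.83 [ 0.444  -0.2828  0.0363]
   place s 0.65 [0.6288 0.0281 0.0159]
scene seat 0.96 mean [0.646, -0.0475] c
[... 327 characters left out ...]
64(197.5)) size 12 21 [0.4378 0.0507]
scene p 0.52 px (np.float64(280.0), np.float64(221.0)) size 12 22 [0.5201 0.021 ]
   place p 0.77 [0.5178 0.0189 0.0188]
   place p 0.76 [0.4305 0.0536 0.0253]
scene q 0.54 px (np.float64(204.5), np.float64(185.0)) size 15 24 [ 0.4453 -0.1552]
   place q 0.8 [ 0.4429 -0.1568  0.0222]
scene r 0.79 px (np.float64(206.5), np.float64(209.5)) size 19 33 [ 0.5282 -0.1206]
scene r 0.58 px (np.float64(248.0), np.float64(195.0)) size 18 32 [ 0.4664 -0.0562]
   place r 0.83 [ 0.5205 -0.1238  0.0342]
   place r 0.79 [ 0.46   -0.0567  0.0286]
scene s 0.71 px (np.float64(145.5), np.float64(174.5)) size 21 35 [ 0.4485 -0.2828]
   place s 0.75 [ 0.443  -0.288   0.0341]
```

>>> {"op": "servo_tool", "data": {"moves": [{"delta_pos": [-50,-44,12],"dr": [0,0,9.1],"fingers": 60},{"delta_pos": [-100,-87,24],"dr": [0,0,18.2],"fingers": 60},{"delta_pos": [-150,-131,36],"dr": [0,0,27.3],"fingers": 60},{"delta_pos": [-200,-174,48],"dr": [0,0,36.4],"fingers": 60},{"delta_pos": [-249,-218,60],"dr": [0,0,45.5],"fingers": 60},{"delta_pos": [-299,-262,72],"dr": [0,0,54.6],"fingers": 60},{"delta_pos": [-349,-305,84],"dr": [0,0,63.7],"fingers": 60},{"delta_pos": [-399,-349,96],"dr": [0,0,72.8],"fingers": 60}], "force": 15}}

```text
time_s: 2.9
ee_pos: [0.4143, 0.0809, 0.1376]
eef_rot: [0.709, 0.705, 0.001, 0.0]
force: [0.6, -0.0, 0.9]
width: 0.762
grasp_force: 0.0
```

>>> {"op": "servo_tool", "data": {"moves": [{"delta_pos": [0,0,0],"dr": [0,0,0],"fingers": 60},{"delta_pos": [0,0,0],"dr": [0,0,0],"fingers": 60}]}}

```text
time_s: 3.15
ee_pos: [0.4128, 0.0828, 0.1375]
eef_rot: [0.707, 0.707, -0.0, -0.0]
force: [0.5, 0.0, 0.2]
width: 0.768
grasp_force: 0.0
```

Run:
```python
from h import *
s=manip.observe();print(s["time_s"],s["ee_pos"],s["eef_rot"],s["width"],s["joints"])
cv2.imwrite("pics/w1.png",manip.get_image("wrist"))
i=manip.camera_info("wrist");print(i)
objs("wrist",{"p":21,"r":31});
```

```text
3.15 [0.41283588 0.08284592 0.13751454] [ 7.07034084e-01  7.07179343e-01 -1.23642217e-04 -4.06210788e-04] 0.767930113772162 [1.52743316e-02 2.60793752e-01 1.92286605e+00 5.02099816e-04
 9.58676086e-01 1.47802426e-02]
{'camera_matrix': array([[325.1922621 ,   0.        , 281.54522875],
       [  0.        , 325.1922621 , 205.29194517],
       [  0.        ,   0.        ,   1.        ]]), 'position': array([0.41211914, 0.16694308, 0.29605314]), 'orientation': array([ 9.87734145e-01,  1.04242550e-03, -1.02183535e-04,  1.56141477e-01])}
wrist p 0.88 px (np.float64(302.5), np.float64(232.0)) size 27 34 [0.4315 0.0525]
wrist p 0.83 px (np.float64(386.0), np.float64(256.0)) size 28 26 [0.5149 0.0262]
   place p 0.86 [0.516  0.0204 0.0185]
   place p 0.79 [0.436  0.0538 0.0209]
wrist r 0.59 px (np.float64(327.0), np.float64(333.5)) size 32 25 [ 0.4608 -0.0606]
   place r 0.85 [ 0.4608 -0.0603  0.0286]
```

>>> {"op": "servo_tool", "data": {"moves": [{"delta_pos": [-32,20,0],"dr": [0,0,0],"fingers": 60},{"delta_pos": [-32,20,30],"dr": [0,0,0],"fingers": 60},{"delta_pos": [-32,20,70],"dr": [0,0,0],"fingers": 60},{"delta_pos": [-32,20,105],"dr": [0,0,0],"fingers": 60},{"delta_pos": [-32,20,128],"dr": [0,0,0],"fingers": 60},{"delta_pos": [-32,20,128],"dr": [0,0,0],"fingers": 60},{"delta_pos": [-32,20,128],"dr": [0,0,0],"fingers": 150},{"delta_pos": [-32,20,128],"dr": [0,0,0],"fingers": 255}], "force": 15}}

```text
time_s: 4.45
ee_pos: [0.434, 0.0509, 0.0107]
eef_rot: [0.707, 0.707, 0.001, 0.001]
force: [1.1, -0.1, 0.8]
width: 0.597
grasp_force: 0.0
```

>>> {"op": "servo_tool", "data": {"moves": [{"delta_pos": [0,0,0],"dr": [0,0,0],"fingers": 255},{"delta_pos": [0,0,0],"dr": [0,0,0],"fingers": 255},{"delta_pos": [0,0,0],"dr": [0,0,0],"fingers": 255},{"delta_pos": [0,0,0],"dr": [0,0,0],"fingers": 255}]}}

```text
time_s: 4.95
ee_pos: [0.4332, 0.0508, 0.0097]
eef_rot: [0.707, 0.707, 0.0, -0.0]
force: [-1.0, 0.0, 3.2]
width: 0.265
grasp_force: 15.0
```

>>> {"op": "servo_tool", "data": {"moves": [{"delta_pos": [0,0,-45],"dr": [0,0,0],"fingers": 255},{"delta_pos": [0,0,-90],"dr": [0,0,0],"fingers": 255},{"delta_pos": [-34,44,-90],"dr": [0,0,0],"fingers": 255},{"delta_pos": [-68,88,-90],"dr": [0,0,0],"fingers": 255},{"delta_pos": [-103,132,-90],"dr": [0,0,0],"fingers": 255},{"delta_pos": [-138,177,-90],"dr": [0,0,0],"fingers": 255},{"delta_pos": [-172,222,-90],"dr": [0,0,0],"fingers": 255},{"delta_pos": [-172,222,-90],"dr": [0,0,0],"fingers": 255}], "force": 20}}

```text
time_s: 5.95
ee_pos: [0.6571, -0.1239, 0.098]
eef_rot: [0.708, 0.706, 0.0, 0.0]
force: [-0.0, 0.7, -0.0]
width: 0.266
grasp_force: 20.0
```

Run:
```python
from h import *
s=manip.observe();print(s["time_s"],s["ee_pos"],s["eef_rot"],s["width"],s["grasp_force"])
seats("wrist");cv2.imwrite("pics/w2.png",manip.get_image("wrist"))
for c in("wrist","scene","top"):
  manip.get_image(c)
  print(c,[(round(d["p"],2),np.round(d["location"],4)) for d in manip.place_of(c,"obj_p_mid")],[(round(d["p"],2),np.round(d["location"],4)) for d in manip.place_of(c,"seat_a")])
```

```text
5.95 [ 0.65710334 -0.12393656  0.09799049] [7.07934636e-01 7.06277846e-01 3.19152245e-05 3.93573462e-04] 0.2663282617166345 19.99981010013471
wrist seat 0.92 mean [0.6383, -0.045] circ 0.6395 -0.0472 0.0303
wrist seat 0.82 mean [0.624, 0.0176] circ 0.6255 0.0294 0.0308
wrist seat 0.58 mean [0.65, -0.1191] circ 0.6502 -0.1203 0.0305
wrist [(0.87, array([0.5158, 0.0193, 0.0161])), (0.78, array([ 0.654 , -0.1162,  0.1084]))] [(0.82, array([0.626 , 0.0251, 0.0112])), (0.75, array([ 0.656 , -0.1207,  0.0149])), (0.59, array([ 0.6426, -0.0503,  0.0117]))]
scene [(0.68, array([ 0.6527, -0.1182,  0.1119]))] [(0.81, array([ 0.6548, -0.1197,  0.0141])), (0.78, array([ 0.6406, -0.0482,  0.0104])), (0.78, array([0.6296, 0.0234, 0.0139])), (0.78, array([0.6272, 0.1047, 0.0093]))]
top [(0.59, array([0.5153, 0.0188, 0.0212])), (0.54, array([0.6224, 0.1075, 0.0099]))] [(0.95, array([0.6257, 0.03  , 0.0143])), (0.74, array([0.624 , 0.1076, 0.0091])), (0.69, array([ 0.6385, -0.0476,  0.0107]))]
```

View pics/w2.png

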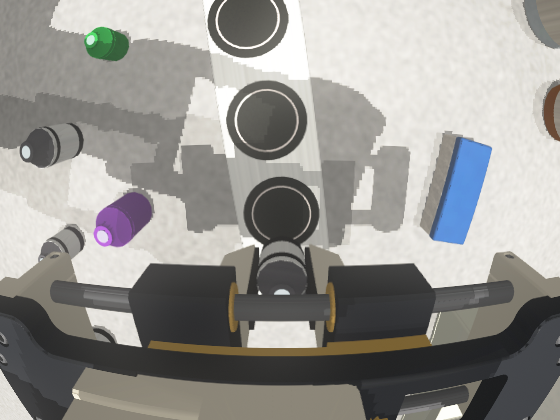

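The wrist view shows P held upright at (282,270), with its pad at (282,212) and the next pads at (266,120) and (247,18). All of that fits the measurements, so I lower it.

>>> {"op": "servo_tool", "data": {"moves": [{"delta_pos": [-1,0,20],"dr": [0,0,0],"fingers": 255},{"delta_pos": [-1,0,45],"dr": [0,0,0],"fingers": 255},{"delta_pos": [-1,0,62],"dr": [0,0,0],"fingers": 255},{"delta_pos": [-1,0,70],"dr": [0,0,0],"fingers": 255},{"delta_pos": [-1,0,73],"dr": [0,0,0],"fingers": 255},{"delta_pos": [-1,0,74],"dr": [0,0,0],"fingers": 255},{"delta_pos": [-1,0,74],"dr": [0,0,0],"fingers": 255},{"delta_pos": [-1,0,74],"dr": [0,0,0],"fingers": 255}]}}

```text
time_s: 7.55
ee_pos: [0.6555, -0.1222, 0.0261]
eef_rot: [0.707, 0.707, 0.0, 0.0]
force: [0.6, 0.9, -0.3]
width: 0.265
grasp_force: 20.0
```

>>> {"op": "servo_tool", "data": {"moves": [{"delta_pos": [0,0,0],"dr": [0,0,0],"fingers": 200},{"delta_pos": [0,0,0],"dr": [0,0,0],"fingers": 150},{"delta_pos": [0,0,0],"dr": [0,0,0],"fingers": 100},{"delta_pos": [0,0,0],"dr": [0,0,0],"fingers": 60},{"delta_pos": [0,0,0],"dr": [0,0,0],"fingers": 60},{"delta_pos": [0,0,-30],"dr": [0,0,0],"fingers": 60},{"delta_pos": [0,0,-75],"dr": [0,0,0],"fingers": 60},{"delta_pos": [0,0,-105],"dr": [0,0,0],"fingers": 60}]}}

```text
time_s: 8.55
ee_pos: [0.6558, -0.1222, 0.1328]
eef_rot: [0.707, 0.707, 0.001, 0.001]
force: [0.7, -0.7, 0.8]
width: 0.764
grasp_force: 0.0
```

>>> {"op": "servo_tool", "data": {"moves": [{"delta_pos": [-8,-53,0],"dr": [0,0,0],"fingers": 60},{"delta_pos": [-16,-106,0],"dr": [0,0,0],"fingers": 60},{"delta_pos": [-24,-159,0],"dr": [0,0,0],"fingers": 60},{"delta_pos": [-33,-212,0],"dr": [0,0,0],"fingers": 60},{"delta_pos": [-33,-212,0],"dr": [0,0,0],"fingers": 60},{"delta_pos": [-33,-212,0],"dr": [0,0,0],"fingers": 60}]}}

```text
time_s: 9.3
ee_pos: [0.4442, -0.1556, 0.1312]
eef_rot: [0.707, 0.707, 0.0, 0.001]
force: [0.0, -0.1, 0.1]
width: 0.765
grasp_force: 0.0
```

Run:
```python
from h import *
s=manip.observe();print(s["time_s"],s["ee_pos"])
objs("wrist",{"q":26}); objs("scene",{"p":36});objs("top",{"p":36})
```

```text
9.3 [ 0.44419923 -0.15564881  0.13120319]
wrist q 0.84 px (np.float64(280.5), np.float64(203.0)) size 35 44 [ 0.4434 -0.1554]
   place q 0.76 [ 0.4438 -0.1584  0.0289]
scene p 0.85 px (np.float64(180.5), np.float64(253.5)) size 15 23 [ 0.6595 -0.1198]
scene p 0.69 px (np.float64(280.0), np.float64(221.5)) size 14 21 [0.5395 0.0257]
   place p 0.85 [0.5198 0.0216 0.0165]
   place p 0.61 [ 0.6541 -0.121   0.04  ]
top p 0.54 px (np.float64(361.5), np.float64(158.5)) size 13 13 [ 0.6568 -0.1204]
   place p 0.67 [ 0.6566 -0.1243  0.0376]
   place p 0.58 [0.4586 0.2839 0.0136]
   place p 0.53 [0.5162 0.019  0.0227]
```

>>> {"op": "servo_tool", "data": {"moves": [{"delta_pos": [-1,-1,10],"dr": [0,0,0],"fingers": 80},{"delta_pos": [-1,-1,45],"dr": [0,0,0],"fingers": 80},{"delta_pos": [-1,-1,80],"dr": [0,0,0],"fingers": 80},{"delta_pos": [-1,-1,108],"dr": [0,0,0],"fingers": 80},{"delta_pos": [-1,-1,122],"dr": [0,0,0],"fingers": 80},{"delta_pos": [-1,-1,122],"dr": [0,0,0],"fingers": 80},{"delta_pos": [-1,-1,122],"dr": [0,0,0],"fingers": 150},{"delta_pos": [-1,-1,122],"dr": [0,0,0],"fingers": 255}], "force": 15}}

```text
time_s: 10.75
ee_pos: [0.4429, -0.1565, 0.0095]
eef_rot: [0.707, 0.707, 0.0, 0.001]
force: [-0.5, 0.7, 0.1]
width: 0.518
grasp_force: 0.0
```

>>> {"op": "servo_tool", "data": {"moves": [{"delta_pos": [0,0,0],"dr": [0,0,0],"fingers": 255},{"delta_pos": [0,0,0],"dr": [0,0,0],"fingers": 255},{"delta_pos": [0,0,0],"dr": [0,0,0],"fingers": 255},{"delta_pos": [0,0,0],"dr": [0,0,0],"fingers": 255}]}}

```text
time_s: 11.25
ee_pos: [0.4426, -0.1563, 0.0089]
eef_rot: [0.707, 0.707, 0.0, 0.0]
force: [-1.3, 0.9, 4.8]
width: 0.314
grasp_force: 15.0
```

>>> {"op": "servo_tool", "data": {"moves": [{"delta_pos": [0,0,-45],"dr": [0,0,0],"fingers": 255},{"delta_pos": [0,0,-95],"dr": [0,0,0],"fingers": 255},{"delta_pos": [22,40,-95],"dr": [0,0,0],"fingers": 255},{"delta_pos": [50,90,-95],"dr": [0,0,0],"fingers": 255},{"delta_pos": [78,140,-95],"dr": [0,0,0],"fingers": 255},{"delta_pos": [100,185,-95],"dr": [0,0,0],"fingers": 255},{"delta_pos": [108,200,-95],"dr": [0,0,0],"fingers": 255},{"delta_pos": [108,200,-80],"dr": [0,0,0],"fingers": 255}], "force": 20}}

```text
time_s: 12.25
ee_pos: [0.6432, -0.0474, 0.0881]
eef_rot: [0.706, 0.708, 0.0, 0.001]
force: [0.1, 0.1, -1.3]
width: 0.307
grasp_force: 20.0
```

>>> {"op": "servo_tool", "data": {"moves": [{"delta_pos": [0,0,20],"dr": [0,0,0],"fingers": 255},{"delta_pos": [0,0,40],"dr": [0,0,0],"fingers": 255},{"delta_pos": [0,0,50],"dr": [0,0,0],"fingers": 255},{"delta_pos": [0,0,50],"dr": [0,0,0],"fingers": 255}]}}

```text
time_s: 12.75
ee_pos: [0.641, -0.0485, 0.0374]
eef_rot: [0.707, 0.707, -0.001, -0.001]
force: [-0.9, -0.3, -1.0]
width: 0.314
grasp_force: 20.0
```

Run:
```python
from h import *
s=manip.observe();print(s["time_s"],s["ee_pos"],s["grasp_force"])
for c in("wrist","scene","top"):
  manip.get_image(c)
  for t in ("obj_q_mid","seat_a"): print(c,t,[(round(d["p"],2),np.round(d["location"],4).tolist()) for d in manip.place_of(c,t)])
```

```text
12.75 [ 0.64100316 -0.04850004  0.03744853] 19.999901809151197
wrist obj_q_mid [(0.67, [0.638, -0.0497, 0.053])]
wrist seat_a [(0.84, [0.6588, -0.123, 0.0171]), (0.77, [0.6441, -0.0525, 0.0145]), (0.6, [0.6279, 0.0275, 0.0105])]
scene obj_q_mid [(0.66, [0.6427, -0.0471, 0.0553])]
scene seat_a [(0.89, [0.6532, -0.1213, 0.0141]), (0.82, [0.6442, -0.0482, 0.0113]), (0.76, [0.6249, 0.0241, 0.0169]), (0.68, [0.4548, 0.2796, 0.0138]), (0.62, [0.6253, 0.1035, 0.0119])]
top obj_q_mid []
top seat_a [(0.93, [0.6261, 0.1072, 0.0097])]
```

>>> {"op": "servo_tool", "data": {"moves": [{"delta_pos": [0,1,8],"dr": [0,0,0],"fingers": 255},{"delta_pos": [0,1,12],"dr": [0,0,0],"fingers": 255},{"delta_pos": [0,1,13],"dr": [0,0,0],"fingers": 255},{"delta_pos": [0,1,13],"dr": [0,0,0],"fingers": 255},{"delta_pos": [0,1,13],"dr": [0,0,0],"fingers": 255}]}}

```text
time_s: 13.82
ee_pos: [0.6434, -0.0481, 0.0257]
eef_rot: [0.707, 0.707, 0.0, 0.0]
force: [-0.9, -0.1, -0.9]
width: 0.31
grasp_force: 20.0
```

>>> {"op": "servo_tool", "data": {"moves": [{"delta_pos": [0,0,1],"dr": [0,0,0],"fingers": 255},{"delta_pos": [0,0,1],"dr": [0,0,0],"fingers": 200},{"delta_pos": [0,0,1],"dr": [0,0,0],"fingers": 150},{"delta_pos": [0,0,1],"dr": [0,0,0],"fingers": 100},{"delta_pos": [0,0,1],"dr": [0,0,0],"fingers": 60},{"delta_pos": [0,0,-30],"dr": [0,0,0],"fingers": 60},{"delta_pos": [0,0,-75],"dr": [0,0,0],"fingers": 60},{"delta_pos": [0,0,-110],"dr": [0,0,0],"fingers": 60}]}}

```text
time_s: 14.82
ee_pos: [0.6436, -0.0482, 0.1375]
eef_rot: [0.707, 0.707, 0.0, 0.001]
force: [0.4, -0.2, 0.5]
width: 0.768
grasp_force: 0.0
```

>>> {"op": "servo_tool", "data": {"moves": [{"delta_pos": [-2,-45,0],"dr": [0,0,0],"fingers": 60},{"delta_pos": [-4,-90,0],"dr": [0,0,0],"fingers": 60},{"delta_pos": [-6,-135,0],"dr": [0,0,0],"fingers": 60},{"delta_pos": [-9,-182,0],"dr": [0,0,0],"fingers": 60},{"delta_pos": [-9,-182,0],"dr": [0,0,0],"fingers": 60},{"delta_pos": [-9,-182,0],"dr": [0,0,0],"fingers": 60}]}}

```text
time_s: 15.58
ee_pos: [0.4623, -0.0575, 0.1362]
eef_rot: [0.707, 0.707, 0.001, 0.001]
force: [0.0, -0.6, 0.1]
width: 0.768
grasp_force: 0.0
```

Run:
```python
from h import *
s=manip.observe();print(s["time_s"],s["ee_pos"])
objs("wrist",{"r":31}); objs("scene",{"q":41});objs("top",{"q":41})
```

```text
15.575 [ 0.46234319 -0.05746112  0.13621241]
wrist r 0.62 px (np.float64(279.0), np.float64(202.5)) size 40 49 [ 0.4601 -0.0569]
wrist r 0.62 px (np.float64(337.0), np.float64(267.5)) size 22 49 [ 0.5139 -0.1201]
   place r 0.95 [ 0.4627 -0.0574  0.0317]
scene q 0.73 px (np.float64(268.5), np.float64(265.0)) size 33 24 [0.6591 0.0345]
scene q 0.59 px (np.float64(223.5), np.float64(253.5)) size 17 31 [ 0.6488 -0.0462]
   place q 0.8 [ 0.6407 -0.048   0.0397]
top q 0.78 px (np.float64(323.5), np.float64(164.5)) size 15 17 [ 0.6438 -0.0466]
   place q 0.68 [ 0.6438 -0.0443  0.0444]
```

>>> {"op": "servo_tool", "data": {"moves": [{"delta_pos": [0,-1,20],"dr": [0,0,0],"fingers": 60},{"delta_pos": [0,-1,55],"dr": [0,0,0],"fingers": 60},{"delta_pos": [0,-1,90],"dr": [0,0,0],"fingers": 60},{"delta_pos": [0,-1,112],"dr": [0,0,0],"fingers": 60},{"delta_pos": [0,-1,122],"dr": [0,0,0],"fingers": 60},{"delta_pos": [0,-1,122],"dr": [0,0,0],"fingers": 60},{"delta_pos": [0,-1,122],"dr": [0,0,0],"fingers": 150},{"delta_pos": [0,-1,122],"dr": [0,0,0],"fingers": 255}], "force": 15}}

```text
time_s: 17.02
ee_pos: [0.4608, -0.0573, 0.0144]
eef_rot: [0.707, 0.707, 0.0, 0.001]
force: [0.5, -0.5, -1.6]
width: 0.598
grasp_force: 0.0
```

>>> {"op": "servo_tool", "data": {"moves": [{"delta_pos": [0,0,0],"dr": [0,0,0],"fingers": 255},{"delta_pos": [0,0,0],"dr": [0,0,0],"fingers": 255},{"delta_pos": [0,0,0],"dr": [0,0,0],"fingers": 255},{"delta_pos": [0,0,0],"dr": [0,0,0],"fingers": 255}]}}

```text
time_s: 17.52
ee_pos: [0.4603, -0.0572, 0.0138]
eef_rot: [0.707, 0.707, 0.0, 0.0]
force: [-1.3, 0.1, 3.3]
width: 0.354
grasp_force: 15.0
```

>>> {"op": "servo_tool", "data": {"moves": [{"delta_pos": [0,0,-45],"dr": [0,0,0],"fingers": 255},{"delta_pos": [0,0,-95],"dr": [0,0,0],"fingers": 255},{"delta_pos": [18,35,-95],"dr": [0,0,0],"fingers": 255},{"delta_pos": [43,84,-95],"dr": [0,0,0],"fingers": 255},{"delta_pos": [68,134,-95],"dr": [0,0,0],"fingers": 255},{"delta_pos": [81,160,-95],"dr": [0,0,0],"fingers": 255},{"delta_pos": [85,167,-95],"dr": [0,0,0],"fingers": 255},{"delta_pos": [85,167,-80],"dr": [0,0,0],"fingers": 255}], "force": 20}}

```text
time_s: 18.52
ee_pos: [0.6273, 0.0278, 0.0934]
eef_rot: [0.707, 0.707, 0.0, 0.0]
force: [0.1, -0.2, -2.1]
width: 0.356
grasp_force: 20.0
```

>>> {"op": "servo_tool", "data": {"moves": [{"delta_pos": [0,0,20],"dr": [0,0,0],"fingers": 255},{"delta_pos": [0,0,40],"dr": [0,0,0],"fingers": 255},{"delta_pos": [0,0,50],"dr": [0,0,0],"fingers": 255},{"delta_pos": [0,0,50],"dr": [0,0,0],"fingers": 255},{"delta_pos": [0,0,50],"dr": [0,0,0],"fingers": 255}]}}

```text
time_s: 19.15
ee_pos: [0.6275, 0.0277, 0.0443]
eef_rot: [0.707, 0.707, 0.0, 0.0]
force: [1.4, -0.1, -2.0]
width: 0.352
grasp_force: 20.0
```

Run:
```python
from h import *
s=manip.observe();print(s["time_s"],s["ee_pos"],s["grasp_force"])
for c in("wrist","scene","top"):
  manip.get_image(c)
  for t in ("obj_r_mid","seat_a"): print(c,t,[(round(d["p"],2),np.round(d["location"],4).tolist()) for d in manip.place_of(c,t)])
```

```text
19.15 [0.62747873 0.0276503  0.04431338] 19.99979024520144
wrist obj_r_mid [(0.9, [0.6297, 0.0237, 0.0614])]
wrist seat_a [(0.97, [0.626, 0.0249, 0.0113]), (0.96, [0.6224, 0.1052, 0.0136])]
scene obj_r_mid [(0.55, [0.5207, -0.1232, 0.0339])]
scene seat_a [(0.86, [0.6287, 0.106, 0.012]), (0.82, [0.652, -0.12, 0.0151]), (0.58, [0.6277, 0.0246, 0.0108]), (0.57, [0.641, -0.0495, 0.0103]), (0.49, [0.6627, -0.1831, 0.0116])]
top obj_r_mid [(0.49, [0.5244, -0.1264, 0.029])]
top seat_a [(0.82, [0.6556, -0.1238, 0.0095]), (0.82, [0.6211, 0.1065, 0.0077]), (0.53, [0.6422, -0.048, 0.009])]
```

Both agree to about 3 mm, so I lower R the last 15 mm and release it.

>>> {"op": "servo_tool", "data": {"moves": [{"delta_pos": [0,0,8],"dr": [0,0,0],"fingers": 255},{"delta_pos": [0,0,13],"dr": [0,0,0],"fingers": 255},{"delta_pos": [0,0,15],"dr": [0,0,0],"fingers": 255},{"delta_pos": [0,0,15],"dr": [0,0,0],"fingers": 255},{"delta_pos": [0,0,15],"dr": [0,0,0],"fingers": 255}]}}

```text
time_s: 20.23
ee_pos: [0.6268, 0.0279, 0.0288]
eef_rot: [0.707, 0.707, -0.0, -0.0]
force: [-4.0, -0.7, 4.9]
width: 0.357
grasp_force: 20.0
```

>>> {"op": "servo_tool", "data": {"moves": [{"delta_pos": [0,0,0],"dr": [0,0,0],"fingers": 200},{"delta_pos": [0,0,0],"dr": [0,0,0],"fingers": 150},{"delta_pos": [0,0,0],"dr": [0,0,0],"fingers": 100},{"delta_pos": [0,0,0],"dr": [0,0,0],"fingers": 60},{"delta_pos": [0,0,0],"dr": [0,0,0],"fingers": 60},{"delta_pos": [0,0,-30],"dr": [0,0,0],"fingers": 60},{"delta_pos": [0,0,-75],"dr": [0,0,0],"fingers": 60},{"delta_pos": [0,0,-120],"dr": [0,0,0],"fingers": 60}]}}

```text
time_s: 21.22
ee_pos: [0.6271, 0.0279, 0.1497]
eef_rot: [0.707, 0.707, -0.0, -0.0]
force: [1.1, -0.7, -0.8]
width: 0.761
grasp_force: 0.0
```

>>> {"op": "servo_tool", "data": {"moves": [{"delta_pos": [-45,-26,0],"dr": [0,0,0],"fingers": 60},{"delta_pos": [-90,-53,0],"dr": [0,0,0],"fingers": 60},{"delta_pos": [-138,-81,0],"dr": [0,0,0],"fingers": 60},{"delta_pos": [-186,-109,0],"dr": [0,0,0],"fingers": 60},{"delta_pos": [-234,-137,0],"dr": [0,0,0],"fingers": 60},{"delta_pos": [-280,-164,0],"dr": [0,0,0],"fingers": 60},{"delta_pos": [-312,-183,0],"dr": [0,0,0],"fingers": 60},{"delta_pos": [-312,-183,0],"dr": [0,0,0],"fingers": 60}]}}

```text
time_s: 22.22
ee_pos: [0.4432, -0.2863, 0.1487]
eef_rot: [0.708, 0.706, -0.0, 0.0]
force: [0.3, 0.8, -0.0]
width: 0.765
grasp_force: 0.0
```

>>> {"op": "servo_tool", "data": {"moves": [{"delta_pos": [0,0,0],"dr": [0,0,0],"fingers": 60}]}}

```text
time_s: 22.35
ee_pos: [0.4446, -0.2838, 0.1486]
eef_rot: [0.707, 0.707, 0.0, -0.0]
force: [0.5, 0.2, 0.9]
width: 0.766
grasp_force: 0.0
```

Run:
```python
from h import *
s=manip.observe();print(s["time_s"],s["ee_pos"],s["joints"])
objs("wrist",{"s":36}); objs("scene",{"r":46});objs("top",{"r":46})
```

```text
22.35 [ 0.44456205 -0.28378341  0.1485811 ] [-7.13812305e-01  4.22530368e-01  1.63266038e+00  5.68287853e-04
  1.08647345e+00 -7.14127658e-01]
wrist s 0.71 px (np.float64(279.5), np.float64(203.5)) size 43 55 [ 0.4427 -0.286 ]
   place s 0.58 [ 0.4372 -0.2861  0.0364]
scene r 0.89 px (np.float64(206.5), np.float64(210.0)) size 17 32 [ 0.5477 -0.112 ]
scene r 0.68 px (np.float64(269.5), np.float64(251.0)) size 21 36 [0.6313 0.0293]
   place r 0.97 [0.623  0.028  0.0455]
   place r 0.96 [ 0.5178 -0.1227  0.033 ]
top r 0.76 px (np.float64(284.0), np.float64(172.5)) size 16 19 [0.6271 0.0295]
top r 0.66 px (np.float64(362.0), np.float64(226.0)) size 20 16 [ 0.5255 -0.1192]
   place r 0.83 [ 0.5287 -0.1258  0.0294]
   place r 0.51 [0.6274 0.0325 0.047 ]
```

>>> {"op": "servo_tool", "data": {"moves": [{"delta_pos": [-1,-1,20],"dr": [0,0,0],"fingers": 60},{"delta_pos": [-1,-1,55],"dr": [0,0,0],"fingers": 60},{"delta_pos": [-1,-1,90],"dr": [0,0,0],"fingers": 60},{"delta_pos": [-1,-1,115],"dr": [0,0,0],"fingers": 60},{"delta_pos": [-1,-1,127],"dr": [0,0,0],"fingers": 60},{"delta_pos": [-1,-1,127],"dr": [0,0,0],"fingers": 60},{"delta_pos": [-1,-1,127],"dr": [0,0,0],"fingers": 150},{"delta_pos": [-1,-1,127],"dr": [0,0,0],"fingers": 255}], "force": 15}}

```text
time_s: 23.8
ee_pos: [0.4439, -0.2856, 0.0226]
eef_rot: [0.707, 0.707, 0.0, 0.001]
force: [-0.3, -0.3, 0.3]
width: 0.6
grasp_force: 0.0
```

>>> {"op": "servo_tool", "data": {"moves": [{"delta_pos": [0,0,0],"dr": [0,0,0],"fingers": 255},{"delta_pos": [0,0,0],"dr": [0,0,0],"fingers": 255},{"delta_pos": [0,0,0],"dr": [0,0,0],"fingers": 255},{"delta_pos": [0,0,0],"dr": [0,0,0],"fingers": 255}]}}

```text
time_s: 24.3
ee_pos: [0.4433, -0.2853, 0.0219]
eef_rot: [0.707, 0.707, -0.0, 0.0]
force: [-2.6, 1.2, 6.4]
width: 0.396
grasp_force: 15.0
```

>>> {"op": "servo_tool", "data": {"moves": [{"delta_pos": [0,0,-30],"dr": [0,0,0],"fingers": 255},{"delta_pos": [0,0,-75],"dr": [0,0,0],"fingers": 255},{"delta_pos": [0,0,-110],"dr": [0,0,0],"fingers": 255},{"delta_pos": [35,16,-110],"dr": [0,0,0],"fingers": 255},{"delta_pos": [85,39,-110],"dr": [0,0,0],"fingers": 255},{"delta_pos": [135,62,-110],"dr": [0,0,0],"fingers": 255},{"delta_pos": [185,86,-110],"dr": [0,0,0],"fingers": 255},{"delta_pos": [235,109,-110],"dr": [0,0,0],"fingers": 255}], "force": 20}}

```text
time_s: 25.3
ee_pos: [0.5526, -0.0483, 0.1309]
eef_rot: [0.707, 0.707, -0.0, -0.0]
force: [0.4, -0.5, -3.3]
width: 0.394
grasp_force: 20.0
```

>>> {"op": "servo_tool", "data": {"moves": [{"delta_pos": [45,21,0],"dr": [0,0,0],"fingers": 255},{"delta_pos": [90,42,0],"dr": [0,0,0],"fingers": 255},{"delta_pos": [130,61,0],"dr": [0,0,0],"fingers": 255},{"delta_pos": [157,73,0],"dr": [0,0,0],"fingers": 255},{"delta_pos": [157,73,20],"dr": [0,0,0],"fingers": 255},{"delta_pos": [157,73,50],"dr": [0,0,0],"fingers": 255},{"delta_pos": [157,73,70],"dr": [0,0,0],"fingers": 255},{"delta_pos": [157,73,70],"dr": [0,0,0],"fingers": 255}]}}

```text
time_s: 26.3
ee_pos: [0.6234, 0.1069, 0.059]
eef_rot: [0.707, 0.707, -0.002, -0.002]
force: [-1.1, 0.2, -1.4]
width: 0.402
grasp_force: 20.0
```

Run:
```python
from h import *
s=manip.observe();print(s["time_s"],s["ee_pos"],s["grasp_force"],s["eef_rot"])
for c in("wrist","scene","top"):
  manip.get_image(c)
  for t in ("obj_s_mid","seat_a"): print(c,t,[(round(d["p"],2),np.round(d["location"],4).tolist()) for d in manip.place_of(c,t)])
```

```text
26.3 [0.62344802 0.10690193 0.0590213 ] 19.99951958656311 [ 0.70695903  0.70724945 -0.00190467 -0.00187361]
wrist obj_s_mid [(0.77, [0.6172, 0.1045, 0.074])]
wrist seat_a [(0.84, [0.6213, 0.1078, 0.0165])]
scene obj_s_mid []
scene seat_a [(0.86, [0.6271, 0.1039, 0.0105]), (0.69, [0.6523, -0.12, 0.0181]), (0.69, [0.6286, 0.0245, 0.013]), (0.56, [0.6416, -0.0493, 0.0071])]
top obj_s_mid []
top seat_a [(0.9, [0.6532, -0.1245, 0.0086]), (0.62, [0.63, 0.0292, 0.016]), (0.56, [0.6395, -0.0494, 0.0106]), (0.55, [0.6242, 0.1062, 0.0116])]
```

>>> {"op": "servo_tool", "data": {"moves": [{"delta_pos": [0,0,12],"dr": [0,0,0],"fingers": 255},{"delta_pos": [0,0,20],"dr": [0,0,0],"fingers": 255},{"delta_pos": [0,0,23],"dr": [0,0,0],"fingers": 255},{"delta_pos": [0,0,24],"dr": [0,0,0],"fingers": 255},{"delta_pos": [0,0,24],"dr": [0,0,0],"fingers": 255},{"delta_pos": [0,0,24],"dr": [0,0,0],"fingers": 255}]}}

```text
time_s: 27.5
ee_pos: [0.6254, 0.1069, 0.0379]
eef_rot: [0.707, 0.707, 0.0, 0.0]
force: [-0.2, 0.3, -2.5]
width: 0.396
grasp_force: 20.0
```

>>> {"op": "servo_tool", "data": {"moves": [{"delta_pos": [0,0,1],"dr": [0,0,0],"fingers": 255},{"delta_pos": [0,0,1],"dr": [0,0,0],"fingers": 200},{"delta_pos": [0,0,1],"dr": [0,0,0],"fingers": 150},{"delta_pos": [0,0,1],"dr": [0,0,0],"fingers": 100},{"delta_pos": [0,0,1],"dr": [0,0,0],"fingers": 50},{"delta_pos": [0,0,-30],"dr": [0,0,0],"fingers": 50},{"delta_pos": [0,0,-75],"dr": [0,0,0],"fingers": 50},{"delta_pos": [0,0,-125],"dr": [0,0,0],"fingers": 50}]}}

```text
time_s: 28.5
ee_pos: [0.6248, 0.1068, 0.1634]
eef_rot: [0.707, 0.707, -0.0, -0.0]
force: [1.6, 0.8, 0.0]
width: 0.799
grasp_force: 0.0
```

>>> {"op": "servo_tool", "data": {"moves": [{"delta_pos": [30,-40,-10],"dr": [0,0,0],"fingers": 50},{"delta_pos": [60,-80,-20],"dr": [0,0,0],"fingers": 50},{"delta_pos": [90,-120,-30],"dr": [0,0,0],"fingers": 50},{"delta_pos": [120,-160,-40],"dr": [0,0,0],"fingers": 50},{"delta_pos": [120,-160,-40],"dr": [0,0,0],"fingers": 50},{"delta_pos": [120,-160,-40],"dr": [0,0,0],"fingers": 50}]}}

```text
time_s: 29.25
ee_pos: [0.4657, 0.2267, 0.2028]
eef_rot: [0.707, 0.707, 0.0, 0.0]
force: [0.5, 0.2, 0.5]
width: 0.803
grasp_force: 0.0
```

Run:
```python
from h import *
s=manip.observe();print(s["time_s"],s["ee_pos"])
for c in("scene","top"):
  im=manip.get_image(c)
  for t in "pqrs": print(c,t,[(round(d["p"],2),np.round(d["location"],4).tolist()) for d in manip.place_of(c,f"obj_{t}_mid")])
  for t in("seat_a","flask_mid"): print(c,t,[(round(d["p"],2),np.round(d["location"],4).tolist()) for d in manip.place_of(c,t)])
  r=im[200:300,120:380] if c=="scene" else im[130:210,195:415]
  cv2.imwrite(f"pics/{c}9.png",cv2.resize(r,None,fx=3,fy=3,interpolation=cv2.INTER_CUBIC))
```

```text
29.25 [0.46565922 0.22669889 0.20279313]
scene p [(0.51, [0.6555, -0.1211, 0.0398])]
scene q [(0.89, [0.6413, -0.0469, 0.0388])]
scene r [(0.82, [0.5233, -0.1221, 0.0322]), (0.66, [0.6272, 0.0263, 0.0459])]
scene s [(0.76, [0.6271, 0.106, 0.048])]
scene seat_a [(0.97, [0.6298, 0.0269, 0.0145]), (0.88, [0.6286, 0.1037, 0.0106]), (0.69, [0.6413, -0.0498, 0.0094]), (0.58, [0.6512, -0.1227, 0.0187])]
scene flask_mid [(0.72, [0.4548, 0.2812, 0.015]), (0.64, [0.6603, -0.1845, 0.0138]), (0.45, [0.6259, 0.1057, 0.0499])]
top p [(0.7, [0.6583, -0.1257, 0.039]), (0.56, [0.5166, 0.0219, 0.0198])]
top q [(0.62, [0.6412, -0.0459, 0.0424])]
top r [(0.56, [0.6222, 0.0292, 0.0452]), (0.54, [0.5272, -0.1258, 0.0277])]
top s [(0.89, [0.6235, 0.1075, 0.0494])]
top seat_a [(0.95, [0.6392, -0.0476, 0.0123]), (0.84, [0.6306, 0.0248, 0.0129]), (0.63, [0.6199, 0.1067, 0.0101]), (0.57, [0.6552, -0.1264, 0.0132])]
top flask_mid [(0.61, [0.4586, 0.2862, 0.0128]), (0.6, [0.6299, 0.0284, 0.015])]
```

View pics/scene9.png

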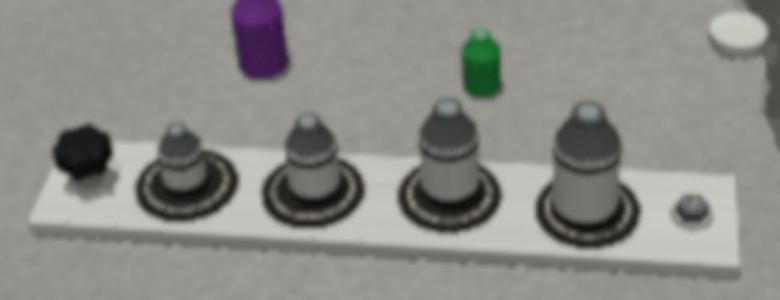

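View pics/top9.png

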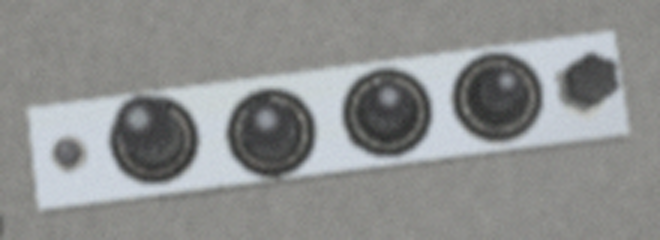

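The crops show all four standing upright, centred within their white rings: (183,185), (312,190), (448,193) and (587,208) in the scene crop. They run shortest to longest away from the knob at (83,155). The flask hasn't moved.

```bash
python3 -c "
from cell import manip
print(manip.sign_off())"
```

```text
the job is handed in; nothing more can be done
None
```

The four objectives stand upright on the pads, shortest next to the knob to longest at the far end, each within a few millimetres of its pad's centre; the flask stayed where it lay, and I handed the job in just after 29 s of robot time (no verdict came back).

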